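# Clear the turntable and draw the sprung wiper-length gauge out to its mark

## Robot

A 7-joint arm with a two-finger parallel gripper is mounted at the origin on the work surface. World frame = base frame: x ahead of the robot, y to its left, z up, the work surface at z = 0. Lengths are in m, angles in rad, forces in N, time in s.
With the tool pointing down it reaches from about 0.425 to 1.025 m from the base axis. Payload 3.6 kg.
Tool frame: the origin (TCP) lies between the finger pads; the fingertips stand 22 mm ahead of it and the grasp point (between the pads) lies 3 mm ahead of it; y points along the fingers, x is the direction in which the jaws open and shut, and the axes are right-handed (so a half turn about y gives the same grasp; the last joint's range is limited). The gripper opens to 85 mm and grips with 20 to 120 N. Pads are 22 mm wide; open, the fingers measure 114 mm over their backs; the gripper's body (76 mm by 85 mm) begins 54 mm behind the grasp point. The pads swing forward as they close: fully open they stand 13 mm farther back than shut.
Start: joints at [1.224, 0.591, 0.048, 1.609, -0.033, 0.943, -0.034], TCP at [0.181, -0.702, 0.215] pointing down, gripper open.
Joint ranges: [-2.69, 2.69], [-0.47, 2.24], [-1.27, 1.36], [0.19, 2.51], [-1.53, 4.68], [0.08, 2.07], [-3.09, 3.09]. Speed limits (rad/s): [2.57, 2.57, 3.14, 3.14, 3.14, 3.14, 3.14].

## Interface

Orientations are given as a unit quaternion [x, y, z, w].
In Python, from rig import manip gives the robot as it stands.
- The arm moves only by the tool move_arm, never from a script. Its argument "commands" is a list of rows, each an object with "gripper": the opening, from -1 (shut) to 1 (fully open), so that 0 is half open; "offset": the shift along the tool's x, y, z in cm, a list of three; "delta_rot": the turn, a rotation vector about the tool's x, y, z in rad, a list of three. A call has 1 to 8 rows; each row shifts and turns the commanded pose from where the row before left it, along the tool's axes as they then stand; what a row does not reach is not made up. A row lasts 1/12 s, in which the tool goes at most 41.7 mm and 7.16 degrees, less where a joint would pass 70% of its speed; a pose out of reach is approached as far as the arm can. A call is refused whole if a number of a shift passes 4.17 or a number of a turn 0.125, either way. A call with a gripper value outside its range is refused whole. The fingers move at their own pace and stop on an object; the grip force is fixed at half the most. Time passes only in rows, so rows that do not move let the fingers close. It gives the time, the measured TCP pose, the force and the opening at its end, in the units of the state.
- manip.get_obs(): the state, without advancing time (a new reading comes with each control period).
- manip.capture(name): name is "side" or "top" or "wrist"; returns a dict with "img" (400x640x3 uint8, blue, green, red), "camera_matrix" (3x3 intrinsics, pixels), "R" (3x3) and "t" (3): a world point X has camera coordinates R X + t; the wrist camera has in their place "hand_eye" (4x4, takes a point from camera to tool coordinates, whose origin is the TCP and whose axes are the tool frame's). Camera axes: x right, y down, z forward; pixel columns grow to the right and rows downward; lengths in m; the calibration is good to about 2 mm. The wrist camera is an equidistant fisheye: a pixel r from the principal point sees the ray r / f radians off the axis. A picture is of the moment at which its call begins: read the wrist's pose just before it. There is no depth.
- manip.job_done(): hands the job in, once; it reports no verdict.
The state is a dict: "time": time; "joint_pos": joint angles; "joint_vel": joint speeds; "tau": joint torques, N m; "eef_pos": TCP position; "ee_rot": TCP orientation; "wrist_force": force on the tool from outside, world axes, zero at the start; "torque": the same for the moment, N m; "grip_width": finger opening in m.
Only numpy, scipy, OpenCV 4.12 (cv2) and the standard library are available. Lean on these libraries where they do the work, as an engineer would, in place of code of your own. Each camera call takes 0.05 s, during which the arm holds its last target. There are 200 camera calls.

## Task

Lift the blue wiper adapter clip off the loose turntable, where it is in the way of the length gauge, and put it back in the top green tier. Then pull the gauge's rod out by its yellow handle, against the spring, until its white pointer stands level with the red marker, and finish still holding it there: do not let go. Leave the red marker where it is set, and do not shove or tip the spray bottle, the mug or the squeegee.

Things in the scene. Friction and masses are not known exactly. Their poses are not given: they have to be found in the camera images.
- clip: blue plastic wiper adapter clip, a U-shaped channel 56 mm long (its x axis), 22 mm wide (y) and 26 mm high (z), about 30 g, lying upright and loose on the turntable's disc. Origin: centre of its underside. It is well gripped across its 22 mm width.
- clip_mid (a point): the middle of the clip, 13 mm above its underside
- turntable: turntable: a grey disc of 170 mm diameter, 12 mm thick, its flat top without a rim 28 mm above the shelf, which spins freely about the upright axis on a fixed foot. Origin: on its axis at shelf height. It stands in front of the gauge, under the handle's path; the clip's middle lies within about 30 mm of its axis. The foot's own axes (reported here) do not turn with the disc.
- tiers: stack of three interlocked green plastic tiers, fixed on the shelf, 160 mm (x) by 120 mm (y) and 122 mm high. Origin: centre of the underside. The top tier is an open empty tray: walls 4 mm thick, inner floor 84 mm and rim 122 mm above the shelf, inside 152 mm (x) by 112 mm (y). The two lower tiers hold other clips that stay there.
- gauge: sprung telescoping length gauge, fixed on the shelf: a dark square sleeve 30 mm wide and 240 mm long with its top 65 mm above the shelf, on two grey feet. Origin: on the shelf below the sleeve's open mouth. Its x axis points out of the mouth, the way the rod is pulled; the sleeve runs back along -x; z is up. The steel rod, 12 mm thick, runs along x with its axis 50 mm above the shelf.
- handle_grip (a point): the point to grip on the yellow handle at the rod's end, on its middle, 75 mm above the shelf. The handle is an upright block 20 mm thick (gauge x, along the pull), 40 mm wide (gauge y), from 40 to 95 mm above the shelf. With the rod in, its middle stands 70 mm in front of the sleeve's mouth. The rod meets it low down (top of rod 56 mm above the shelf), so that it can be pinched from above, front to back. Axes as the gauge's; it moves with the rod.
- rod (a joint): how far the rod is pulled out, m: 0 fully in (at the start), 0.17 at the stop. An inner spring draws it back, from 2.4 N fully in by 60 N per m to about 11 N at 0.14 m; it snaps back if let go.
- pointer (a point): the tip of the white pointer, a white T-shaped pin whose head is 8 mm long (gauge x) and 24 mm wide (gauge y), that rises from the rod through the slot on the sleeve's top, 92 mm above the shelf, 190 mm behind the mouth when the rod is in. It moves with the rod.
- mark (a point): centre of the top of the red marker, 12 mm long (gauge x) and 30 mm wide (gauge y), 92 mm above the shelf, 31 mm to the +y side of the sleeve's middle: the length mark. It is set 80 to 135 mm ahead of the pointer's rest place along gauge x, differently each time, held by friction. The pointer is level with it when both have the same gauge x; axes as the gauge's.
- bottle: empty white spray bottle, 72 mm across, 225 mm high, loose, standing beside the work. Origin: centre of its underside.
- mug: blue ceramic mug, 82 mm across and 95 mm high with trim tools standing in it up to about 200 mm, loose. Origin: centre of its underside.
- squeegee: yellow squeegee lying flat on the shelf, blade 200 mm along its y, handle 130 mm to its -x, 22 mm high, loose. Origin: underside of the middle of its blade.

How it is judged:
On the way, in this order (a step that is already met when the one before it is completed fails the run):
1. the clip is lifted off the turntable in the fingers (height (world z) of clip above 0.05 m and contact force between the fingers and clip above 0.3 N), for 0.1 s.
2. the clip lies in the top green tier, let go (x of clip_mid in the frame of tiers between -0.076 and 0.076 m and y of clip_mid in the frame of tiers between -0.056 and 0.056 m and z of clip_mid in the frame of tiers between 0.085 and 0.116 m and contact force between the fingers and clip below 0.05 N and linear speed of clip below 0.03 m/s), for 0.2 s.
3. the rod is pulled out until the pointer is level with the marker, held by the fingers (x of pointer in the frame of mark between -0.006 and 0.006 m and velocity of joint rod between -0.01 and 0.01 m/s and contact force between the fingers and rod above 1 N), for 0.4 s.
At the end, for the whole second after the job is handed in: The clip lies still in the top green tier (its middle within the tray, below the rim), and the fingers hold the yellow handle (over 1 N) with the pointer within 6 mm of the red marker along the gauge, that is within the marker's own width, the rod at rest (all of step 2 and all of step 3); the arm keeps its last pose, push and grip.
It fails at once if the spray bottle is shoved more than 40 mm or tipped over (distance of bottle from where it was at the start of the episode above 0.04 m or angle between bottle's own z axis and vertical above 0.5 rad).
It fails at once if the mug is shoved more than 40 mm or tipped over (distance of mug from where it was at the start of the episode above 0.04 m or angle between mug's own z axis and vertical above 0.5 rad).
It fails at once if the squeegee is shoved more than 40 mm or tipped over (distance of squeegee from where it was at the start of the episode above 0.04 m or angle between squeegee's own z axis and vertical above 0.5 rad).
It fails at once if the red marker is shifted more than 6 mm from its setting (distance of mark from where it was at the start of the episode above 0.006 m).
It also fails if it takes over 54 s, if anything falls off the work surface, if the arm or the gripper's body presses on something with over 40 N, if the wrist force passes 120 N, or if a joint passes its speed limit or range.

## Working session

There is one attempt and no reset: what is moved stays moved. The work goes in short steps, Python scripts to look and compute and a tool call to move; the robot and the scene stay as the last step left them, time stands still between calls to the robot, and variables do not carry over. Pictures are saved under pics/ and viewed, about 8 in all and at most 12, crops included, and the job is handed in when it is done.

Besides the shell and the picture viewer there is one more tool, called after "Call:" as name(argument=value, ...) on one line, values as JSON. move_arm: Moves the arm, as the interface text tells. Its arguments: {"type":"object","properties":{"commands":{"type":"array","items":{"type":"object","properties":{"gripper":{"type":"number"},"offset":{"type":"array","items":{"type":"number"}},"delta_rot":{"type":"array","items":{"type":"number"}}}}}},"required":["commands"]}

```bash
mkdir -p pics; ls; cat > h.py <<'E'
import numpy as np, cv2
from rig import manip
from scipy.spatial.transform import Rotation as Ro
def ray(c,px):
    K=np.array(c["camera_matrix"]);R=np.array(c["R"]);t=np.array(c["t"]).ravel()
    d=np.linalg.inv(K)@np.array([px[0],px[1],1.]);return -R.T@t, R.T@d
def onz(c,px,z):
    o,d=ray(c,px);return o+d*(z-o[2])/d[2]
def proj(c,X):
    K=np.array(c["camera_matrix"]);p=np.array(c["R"])@np.array(X)+np.array(c["t"]).ravel();p=K@p;return p[:2]/p[2]
E
python3 - <<'E'
from h import *
o=manip.get_obs();print({k:np.round(v,3) for k,v in o.items()})
for n in("top","side"):
    c=manip.capture(n);cv2.imwrite(f"pics/{n}0.png",c["img"])
    print(n,np.round(c["camera_matrix"],1).tolist(),np.round(ray(c,(320,200)),3).tolist())
E
```

```text
pics
{'time': np.float64(0.0), 'joint_pos': array([ 1.225,  0.592,  0.048,  1.61 , -0.033,  0.943, -0.034]), 'joint_vel': array([ 0.001,  0.002, -0.001,  0.   ,  0.001, -0.   ,  0.   ]), 'tau': array([-1.0000e-03, -5.4868e+01,  1.5470e+00, -1.9812e+01,  9.0000e-03,
        9.0000e-03, -0.0000e+00]), 'eef_pos': array([ 0.181, -0.701,  0.214]), 'ee_rot': array([-0.559,  0.434, -0.432,  0.559]), 'wrist_force': array([ 0.184, -0.839, -0.364]), 'torque': array([-0.008, -0.061, -0.043]), 'grip_width': np.float64(0.085)}
top [[480.5, 0.0, 317.8], [0.0, 480.5, 201.9], [0.0, 0.0, 1.0]] [[0.531, -0.042, 1.639], [0.072, -0.003, -0.997]]
side [[504.2, 0.0, 317.3], [0.0, 504.2, 200.7], [0.0, 0.0, 1.0]] [[-0.086, 0.621, 1.059], [0.505, -0.48, -0.717]]
```

View pics/top0.png

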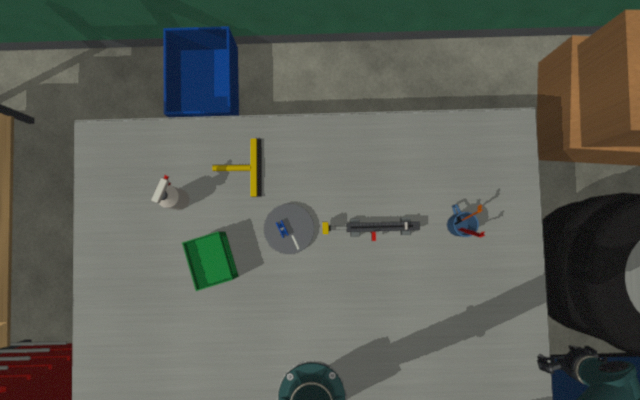

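View pics/side0.png

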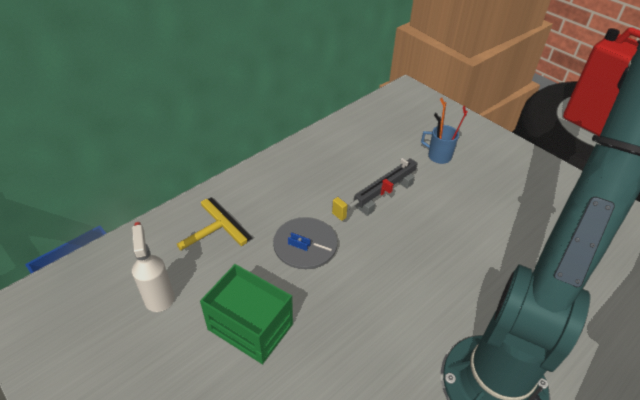

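The top view shows: clip (282,228), turntable (292,228), handle (326,228), marker (374,236), pointer (~407,226), tier (210,260). Now I measure these.

```bash
python3 - <<'E'
from h import *
o=manip.get_obs();R=Ro.from_quat(o["ee_rot"]).as_matrix();print(np.round(R,3))
c=manip.capture("top");s=manip.capture("side")
def cen(c,lo,hi,box):
    h=cv2.inRange(cv2.cvtColor(c["img"],cv2.COLOR_BGR2HSV),lo,hi);m=np.zeros_like(h);x0,y0,x1,y1=box;m[y0:y1,x0:x1]=h[y0:y1,x0:x1]
    n,l,st,ce=cv2.connectedComponentsWithStats(m);i=1+st[1:,4].argmax();p=np.argwhere(l==i)[:,::-1].astype(np.float32);return ce[i],st[i],cv2.minAreaRect(p),p
def show(nm,c,r,z):
    print(nm,np.round(r[0],1),r[1].tolist(),[np.round(q,1) for q in r[2]],"->",np.round(onz(c,r[0],z),3))
    print("   corners",np.round([onz(c,q,z)[:2] for q in cv2.boxPoints(r[2])],3).tolist())
show("clip",c,cen(c,(100,120,60),(130,255,255),(262,200,322,256)),.05)
show("clipS",s,cen(s,(100,120,60),(130,255,255),(270,220,340,270)),.041)
show("handle",c,cen(c,(20,120,80),(35,255,255),(315,210,340,250)),.095)
show("handleS",s,cen(s,(20,120,80),(35,255,255),(325,190,355,230)),.07)
show("mark",c,cen(c,(0,150,80),(8,255,255),(355,215,390,250)),.092)
show("ptr",c,cen(c,(0,0,170),(180,40,255),(395,210,420,240)),.092)
show("tier",c,cen(c,(45,100,30),(80,255,255),(170,220,245,300)),.122)
show("disc",c,cen(c,(0,0,60),(180,60,125),(262,195,322,258)),.028)
a=cv2.resize(c["img"][195:265,175:425],None,fx=3.2,fy=3.2,interpolation=cv2.INTER_CUBIC)
b=cv2.resize(s["img"][150:280,255:425],None,fx=2.8,fy=2.8,interpolation=cv2.INTER_CUBIC)
b=cv2.copyMakeBorder(b,0,0,0,800-b.shape[1],0);cv2.imwrite("pics/z.png",np.vstack([a,b]))
w=manip.capture("wrist");print(np.round(w["hand_eye"],3).tolist(),np.round(w["camera_matrix"],1).tolist())
E
```

```text
[[ 0.25  -0.001  0.968]
 [-0.968  0.002  0.25 ]
 [-0.002 -1.    -0.   ]]
clip [281.8 228.6] [276, 221, 12, 16, 81] [array([281.9, 228.3]), array([14.8,  6.7]), np.float64(63.4)] -> [0.556 0.082 0.05 ]
   corners [[0.574, 0.102], [0.583, 0.082], [0.539, 0.061], [0.53, 0.081]]
clipS [298.6 241.4] [288, 233, 22, 18, 240] [array([298.6, 241.2]), array([22.1, 11.9]), np.float64(20.6)] -> [0.556 0.082 0.041]
   corners [[0.574, 0.11], [0.596, 0.077], [0.54, 0.053], [0.519, 0.086]]
handle [325.  227.5] [322, 222, 7, 12, 77] [array([325. , 227.5]), array([11.,  6.]), np.float64(90.0)] -> [ 0.555 -0.06   0.095]
   corners [[0.573, -0.051], [0.572, -0.07], [0.537, -0.069], [0.537, -0.05]]
handleS [339.3 208.2] [332, 197, 15, 23, 253] [array([339., 208.]), array([22., 14.]), np.float64(90.0)] -> [ 0.554 -0.06   0.07 ]
   corners [[0.598, -0.075], [0.572, -0.104], [0.514, -0.047], [0.538, -0.019]]
mark [373.4 236. ] [372, 232, 4, 9, 32] [array([373.5, 236. ]), array([8., 3.]), np.float64(90.0)] -> [ 0.523 -0.215  0.092]
   corners [[0.536, -0.211], [0.536, -0.22], [0.51, -0.219], [0.511, -0.21]]Traceback (most recent call last):
  File "<stdin>", line 15, in <module>
  File "<stdin>", line 6, in cen
ValueError: attempt to get argmax of an empty sequence
```

```bash
cat >> h.py <<'E'
def cen(c,lo,hi,box):
    h=cv2.inRange(cv2.cvtColor(c["img"],cv2.COLOR_BGR2HSV),lo,hi);m=np.zeros_like(h);x0,y0,x1,y1=box;m[y0:y1,x0:x1]=h[y0:y1,x0:x1]
    n,l,st,ce=cv2.connectedComponentsWithStats(m)
    if n<2: return None
    i=1+st[1:,4].argmax();p=np.argwhere(l==i)[:,::-1].astype(np.float32);return ce[i],st[i],cv2.minAreaRect(p),p
def show(nm,c,r,z):
    if r is None: return print(nm,None)
    print(nm,np.round(r[0],1),r[1].tolist(),"->",np.round(onz(c,r[0],z),4))
    print("   corners",np.round([onz(c,q,z)[:2] for q in cv2.boxPoints(r[2])],3).tolist())
E
python3 - <<'E'
from h import *
c=manip.capture("top");s=manip.capture("side")
show("ptr",c,cen(c,(0,0,130),(180,60,255),(398,210,415,240)),.092)
show("ptrS",s,cen(s,(0,0,150),(180,60,255),(398,152,414,172)),.088)
show("markS",s,cen(s,(0,150,80),(8,255,255),(370,170,405,205)),.085)
show("tier",c,cen(c,(45,100,30),(80,255,255),(170,220,245,300)),.122)
show("disc",c,cen(c,(0,0,60),(180,60,125),(262,195,322,258)),.028)
show("bottle",c,cen(c,(0,0,170),(180,60,255),(140,170,190,220)),.1)
a=cv2.resize(c["img"][195:265,175:425],None,fx=3.2,fy=3.2,interpolation=cv2.INTER_CUBIC)
b=cv2.resize(s["img"][150:280,255:425],None,fx=2.8,fy=2.8,interpolation=cv2.INTER_CUBIC)
b=cv2.copyMakeBorder(b,0,0,0,800-b.shape[1],0);cv2.imwrite("pics/z.png",np.vstack([a,b]))
w=manip.capture("wrist");print(np.round(w["hand_eye"],3).tolist(),np.round(w["camera_matrix"],1).tolist())
E
```

```text
ptr [401.6 212.4] [398, 210, 9, 5, 22] -> [ 0.5965 -0.3081  0.092 ]
   corners [[0.592, -0.296], [0.605, -0.297], [0.604, -0.323], [0.591, -0.322]]
ptrS [403.5 161.1] [401, 157, 7, 9, 36] -> [ 0.5557 -0.3203  0.088 ]
   corners [[0.57, -0.317], [0.571, -0.336], [0.542, -0.323], [0.542, -0.305]]
markS [386.2 186.2] [381, 179, 12, 16, 125] -> [ 0.5192 -0.2067  0.085 ]
   corners [[0.509, -0.173], [0.548, -0.221], [0.525, -0.24], [0.487, -0.191]]
tier [209.8 259.9] [182, 232, 56, 59, 2217] -> [0.4626 0.305  0.122 ]
   corners [[0.521, 0.395], [0.558, 0.259], [0.405, 0.215], [0.369, 0.35]]
disc [291.2 226.7] [262, 199, 59, 56, 2347] -> [0.5615 0.0523 0.028 ]
   corners [[0.657, 0.148], [0.652, -0.047], [0.468, -0.042], [0.473, 0.152]]
bottle [158.4 190.2] [152, 179, 14, 23, 126] -> [0.6893 0.473  0.1   ]
   corners [[0.659, 0.496], [0.727, 0.465], [0.72, 0.449], [0.652, 0.48]]
[[1.0, -0.001, -0.0, -0.001], [-0.0, -0.272, 0.962, -0.159], [-0.001, -0.962, -0.272, 0.068], [0.0, 0.0, 0.0, 1.0]] [[309.7, 0.0, 318.3], [0.0, 309.7, 196.3], [0.0, 0.0, 1.0]]
```

View pics/z.png

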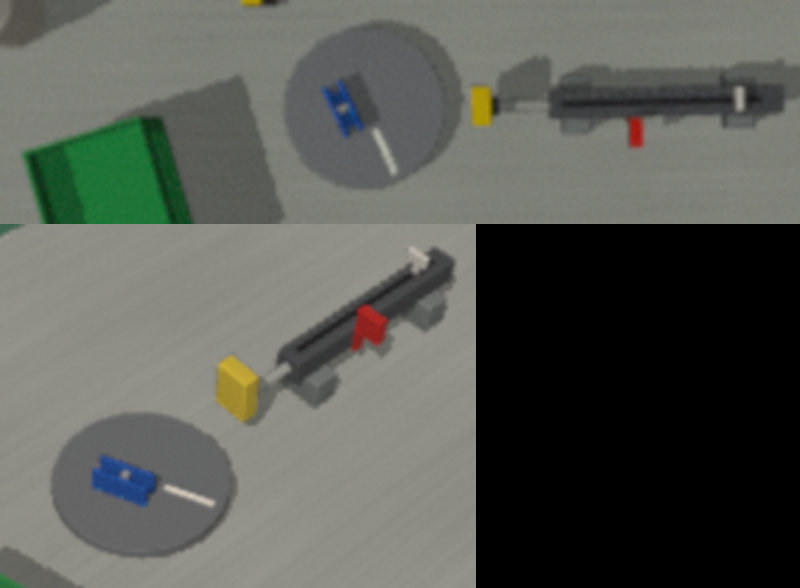

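The crop shows the clip aligned with the white disc stripe at about 25° from world x. The pointer is at (406,225.6), so the pull should be about 0.10 m. Both views agree on the clip and handle positions, so I start the approach.

Call:
move_arm(commands=[{"gripper":1,"offset":[-3.0,0,2.5]},{"gripper":1,"offset":[-3.0,0,2.5]},{"gripper":1,"offset":[-3.0,0,2.5]},{"gripper":1,"offset":[-3.0,0,2.5]},{"gripper":1,"offset":[-3.0,0,2.5]},{"gripper":1,"offset":[-3.0,0,2.5]},{"gripper":1,"offset":[-3.0,0,2.5]},{"gripper":1,"offset":[-3.0,0,2.5]}])

```text
schema error: expected keys gripper, offset, delta_rot
```

Call:
move_arm(commands=[{"gripper":1,"offset":[-3.0,0,2.5]},{"gripper":1,"offset":[-3.0,0,2.5]},{"gripper":1,"offset":[-3.0,0,2.5]},{"gripper":1,"offset":[-3.0,0,2.5]},{"gripper":1,"offset":[-3.0,0,2.5]},{"gripper":1,"offset":[-3.0,0,2.5]},{"gripper":1,"offset":[-3.0,0,2.5]},{"gripper":1,"offset":[-3.0,0,2.5]}])

```text
schema error: expected keys gripper, offset, delta_rot
```

Call:
move_arm(commands=[{"gripper":1,"offset":[-3.0,0,2.5],"delta_rot":[0,0,0]},{"gripper":1,"offset":[-3.0,0,2.5],"delta_rot":[0,0,0]},{"gripper":1,"offset":[-3.0,0,2.5],"delta_rot":[0,0,0]},{"gripper":1,"offset":[-3.0,0,2.5],"delta_rot":[0,0,0]},{"gripper":1,"offset":[-3.0,0,2.5],"delta_rot":[0,0,0]},{"gripper":1,"offset":[-3.0,0,2.5],"delta_rot":[0,0,0]},{"gripper":1,"offset":[-3.0,0,2.5],"delta_rot":[0,0,0]},{"gripper":1,"offset":[-3.0,0,2.5],"delta_rot":[0,0,0]}])

```text
time: 1.02
eef_pos: [0.3155, -0.4179, 0.2155]
ee_rot: [0.559, -0.433, 0.433, -0.559]
wrist_force: [1.3, -0.1, -0.7]
grip_width: 0.0857
```

Call:
move_arm(commands=[{"gripper":1,"offset":[-3.0,0,2.5],"delta_rot":[0,0,0]},{"gripper":1,"offset":[-3.0,0,2.5],"delta_rot":[0,0,0]},{"gripper":1,"offset":[-3.0,0,2.5],"delta_rot":[0,0,0]},{"gripper":1,"offset":[-3.0,0,2.5],"delta_rot":[0,0,0]},{"gripper":1,"offset":[-3.0,0,2.5],"delta_rot":[0,0,0]},{"gripper":1,"offset":[-3.0,0,2.5],"delta_rot":[0,0,0]},{"gripper":1,"offset":[-3.0,0,2.5],"delta_rot":[0,0,0]},{"gripper":1,"offset":[-3.0,0,2.5],"delta_rot":[0,0,0]}])

```text
time: 1.68
eef_pos: [0.4492, -0.1355, 0.2156]
ee_rot: [-0.559, 0.433, -0.433, 0.559]
wrist_force: [1.7, -0.2, -0.1]
grip_width: 0.0853
```

Call:
move_arm(commands=[{"gripper":1,"offset":[-3.07,0,2.63],"delta_rot":[0,0,0]},{"gripper":1,"offset":[-3.07,0,2.63],"delta_rot":[0,0,0]},{"gripper":1,"offset":[-3.07,0,2.63],"delta_rot":[0,0,0]},{"gripper":1,"offset":[-3.07,0,2.63],"delta_rot":[0,0,0]},{"gripper":1,"offset":[-3.07,0,2.63],"delta_rot":[0,0,0]},{"gripper":1,"offset":[-3.07,0,2.63],"delta_rot":[0,0,0]},{"gripper":1,"offset":[0,0,0],"delta_rot":[0,-0.095,0]},{"gripper":1,"offset":[0,0,0],"delta_rot":[0,-0.095,0]}])

```text
time: 2.35
eef_pos: [0.5565, 0.0852, 0.2155]
ee_rot: [-0.599, 0.375, -0.375, 0.601]
wrist_force: [-0.0, -0.4, -0.2]
grip_width: 0.085
```

```bash
cat >> h.py <<'E'
def wray(w,o,px):
    K=np.array(w["camera_matrix"]);H=np.array(w["hand_eye"]);d=np.array([px[0]-K[0,2],px[1]-K[1,2]]);r=np.hypot(*d);th=r/K[0,0]
    v=np.array([*(np.sin(th)*d/max(r,1e-9)),np.cos(th)]);R=Ro.from_quat(o["ee_rot"]).as_matrix()
    return R@H[:3,3]+o["eef_pos"], R@H[:3,:3]@v
def wz(w,o,px,z):
    a,d=wray(w,o,px);return a+d*(z-a[2])/d[2]
E
python3 - <<'E'
from h import *
o=manip.get_obs();w=manip.capture("wrist");cv2.imwrite("pics/w1.png",w["img"])
print(np.round(o["eef_pos"],4),np.round(Ro.from_quat(o["ee_rot"]).as_matrix(),3).tolist(),np.round(o["joint_pos"],2))
r=cen(w,(100,120,40),(130,255,255),(0,0,640,400));print(r[0],r[1],r[2])
q=cv2.boxPoints(r[2]);print(np.round([wz(w,o,p,.045)[:2] for p in q],3).tolist(),wz(w,o,r[0],.045))
E
```

```text
[0.5565 0.0852 0.2155] [[0.439, 0.002, 0.899], [-0.899, 0.002, 0.439], [-0.001, -1.0, 0.002]] [-0.08  0.39 -0.2   1.97  0.1   0.78 -1.46]
[321.3265857  174.03643725] [310 150  23  53 741] ((321.14599609375, 175.61143493652344), (20.094554901123047, 52.083229064941406), 2.6630005836486816)
[[0.525, 0.081], [0.578, 0.104], [0.587, 0.084], [0.534, 0.061]] [0.55799314 0.08335955 0.045     ]
```

View pics/w1.png

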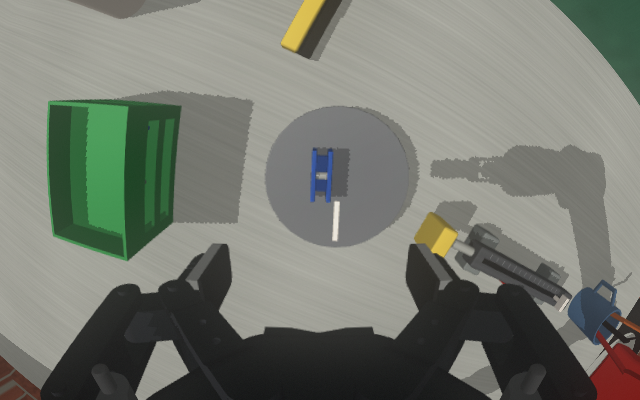

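The clip is at (321,175) in the wrist image, aligned between the fingers. I descend with the gripper part-closed.

Call:
move_arm(commands=[{"gripper":0.2,"offset":[0.2,3.5,0],"delta_rot":[0,0,0]},{"gripper":0.2,"offset":[0,3.5,0],"delta_rot":[0,0.03,0]},{"gripper":0.2,"offset":[0,3.5,0],"delta_rot":[0,0,0]},{"gripper":0.2,"offset":[0,3.0,0],"delta_rot":[0,0,0]},{"gripper":0.2,"offset":[0,1.5,0],"delta_rot":[0,0,0]},{"gripper":0.2,"offset":[0,1.0,0],"delta_rot":[0,0,0]},{"gripper":0.2,"offset":[0,0,0],"delta_rot":[0,0,0]}])

```text
time: 2.98
eef_pos: [0.5548, 0.0781, 0.0534]
ee_rot: [0.593, -0.388, 0.387, -0.591]
wrist_force: [0.3, 1.4, -0.3]
grip_width: 0.0509
```

Call:
move_arm(commands=[{"gripper":-1,"offset":[0,0,0],"delta_rot":[0,0,0]},{"gripper":-1,"offset":[0,0,0],"delta_rot":[0,0,0]},{"gripper":-1,"offset":[0,0,0],"delta_rot":[0,0,0]},{"gripper":-1,"offset":[0,0,0],"delta_rot":[0,0,0]},{"gripper":-1,"offset":[0,0,0],"delta_rot":[0,0,0]},{"gripper":-1,"offset":[0,0,0],"delta_rot":[0,0,0]}])

```text
time: 3.48
eef_pos: [0.5565, 0.0789, 0.0558]
ee_rot: [-0.592, 0.387, -0.387, 0.592]
wrist_force: [0.1, 0.4, -0.6]
grip_width: -0.0002
```

```bash
python3 - <<'E'
from h import *
o=manip.get_obs();w=manip.capture("wrist");s=manip.capture("side");c=manip.capture("top")
print(o["grip_width"],o["eef_pos"])
a=w["img"][60:360,120:520];b=cv2.resize(s["img"][180:330,220:420],None,fx=2,fy=2);cv2.imwrite("pics/w2.png",np.hstack([a,b]))
show("clipS",s,cen(s,(100,120,40),(130,255,255),(230,180,400,300)),.041)
E
```

```text
-0.00018462037164006497 [0.55646109 0.07887153 0.05583559]
clipS [298.6 241.4] [288, 233, 22, 18, 242] -> [0.5566 0.0817 0.041 ]
   corners [[0.574, 0.11], [0.596, 0.076], [0.54, 0.053], [0.519, 0.086]]
```

View pics/w2.png

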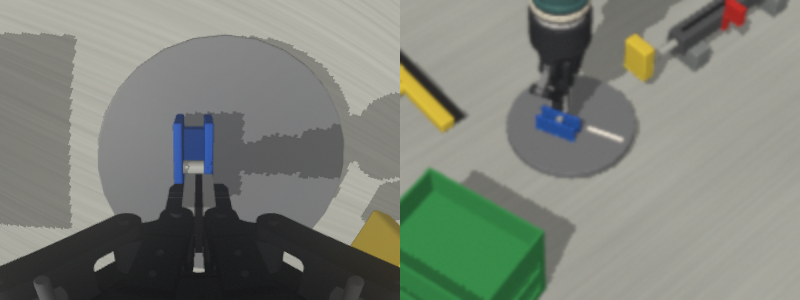

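```bash
python3 - <<'E'
from h import *
o=manip.get_obs();w=manip.capture("wrist");s=manip.capture("side")
R=Ro.from_quat(o["ee_rot"]).as_matrix();H=w["hand_eye"]
def pw(X):
    p=np.linalg.inv(H)@np.append(R.T@(np.array(X)-o["eef_pos"]),1);p=p[:3];n=np.hypot(p[0],p[1]);th=np.arctan2(n,p[2]);K=w["camera_matrix"];return np.array([K[0,2],K[1,2]])+K[0,0]*th*p[:2]/n
tip=o["eef_pos"]+R@[0,.022,0]
print("tip",tip,"side",proj(s,tip),"wrist",pw(tip),"TCP",pw(o["eef_pos"]))
r=cen(w,(100,120,40),(130,255,255),(0,0,640,400));print(r[0],r[1])
L=np.array([.906,.423,0])
for k in(-.028,0,.028):
  X=np.array([.5565,.0822,.054])+k*L;print(k,"wrist",pw(X),"side",proj(s,X))
cv2.imwrite("pics/w3.png",np.hstack([cv2.resize(w["img"][150:290,260:380],None,fx=3.2,fy=3.2,interpolation=cv2.INTER_CUBIC),cv2.resize(s["img"][200:270,270:330],None,fx=6.4,fy=6.4,interpolation=cv2.INTER_CUBIC)]))
E
```

```text
tip [0.55619206 0.0788682  0.03339709] side [299.55310332 242.73726694] wrist [319.57281085 222.64971618] TCP [319.72535561 236.58795663]
[312.36304348 205.08967391] [ 293  174   41   70 1840]
-0.028 wrist [315.87567875 276.12632093] side [308.36133541 241.65244684]
0 wrist [314.47651665 232.93804542] side [298.44668796 238.26010998]
0.028 wrist [312.97364369 184.13638379] side [288.64170047 234.90529372]
```

View pics/w3.png

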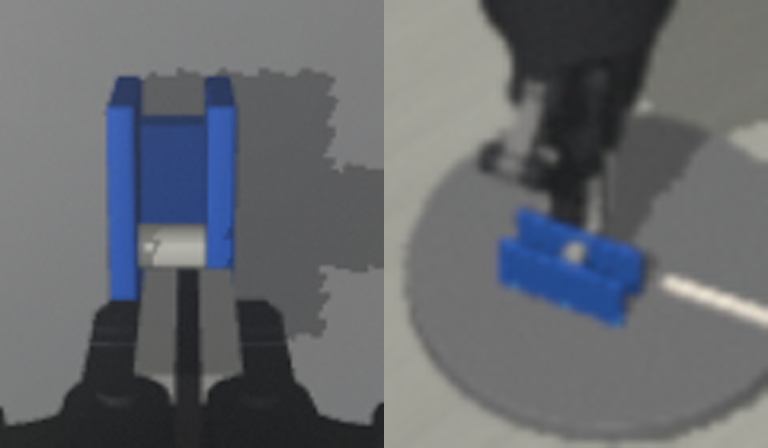

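```bash
python3 - <<'E'
from h import *
o=manip.get_obs();w=manip.capture("wrist");s=manip.capture("side")
R=Ro.from_quat(o["ee_rot"]).as_matrix();H=w["hand_eye"];K=w["camera_matrix"]
def pt(p):
    p=(np.linalg.inv(H)@np.append(p,1))[:3];n=np.hypot(p[0],p[1]);th=np.arctan2(n,p[2]);return np.round(np.array([K[0,2],K[1,2]])+K[0,0]*th*p[:2]/n,1)
print("open pads:",[pt([x,.009,z]) for x in(-.0425,.0425) for z in(-.011,.011)])
for y in(.022,.01,0,-.01,-.02,-.03):
    print(y,"closed front edge wrist",pt([0,y,.011]),pt([-.0145,y,.011]),pt([0,y,-.011]),"side",np.round(proj(s,o["eef_pos"]+R@[0,y,.011]),1),np.round(proj(s,o["eef_pos"]+R@[-.0145,y,-.011]),1))
E
```

```text
open pads: [array([249.5, 246.7]), array([246.7, 212.5]), array([389.7, 246.6]), array([392.5, 212.3])]
0.022 closed front edge wrist [319.6 205.8] [295.9 205.8] [319.6 238.8] side [295.8 241.4] [301.  248.1]
0.01 closed front edge wrist [319.7 212.1] [294.5 212.1] [319.6 246.8] side [295.8 238.5] [301.  245.2]
0 closed front edge wrist [319.7 218. ] [293.2 218. ] [319.7 254.2] side [295.7 236. ] [300.9 242.7]
-0.01 closed front edge wrist [319.8 224.6] [291.7 224.6] [319.8 262.5] side [295.7 233.5] [300.9 240.2]
-0.02 closed front edge wrist [319.9 232. ] [290. 232.] [319.9 271.6] side [295.6 231. ] [300.9 237.7]
-0.03 closed front edge wrist [320.  240.4] [288.1 240.3] [320.  281.7] side [295.6 228.4] [300.9 235.2]
```

The wrist and side views show the closed fingertips about 20 mm above the clip. The tips sit roughly 44 mm farther back than stated, while the clip's position agrees in every view. I reopen, re-centre by 3 mm and go down in small steps, watching the force.

Call:
move_arm(commands=[{"gripper":0.3,"offset":[-0.3,0,0],"delta_rot":[0,0,0]},{"gripper":0.3,"offset":[0,0,0],"delta_rot":[0,0,0]},{"gripper":0.3,"offset":[0,0,0],"delta_rot":[0,0,0]},{"gripper":0.3,"offset":[0,0,0],"delta_rot":[0,0,0]},{"gripper":0.3,"offset":[0,0.8,0],"delta_rot":[0,0,0]},{"gripper":0.3,"offset":[0,0.8,0],"delta_rot":[0,0,0]},{"gripper":0.3,"offset":[0,0.8,0],"delta_rot":[0,0,0]},{"gripper":0.3,"offset":[0,0,0],"delta_rot":[0,0,0]}])

```text
time: 4.5
eef_pos: [0.5534, 0.0813, 0.0291]
ee_rot: [0.593, -0.388, 0.386, -0.591]
wrist_force: [-0.9, -0.2, -0.3]
grip_width: 0.0555
```

```bash
python3 - <<'E'
from h import *
o=manip.get_obs();w=manip.capture("wrist");s=manip.capture("side")
print(o["eef_pos"],o["wrist_force"],o["grip_width"])
cv2.imwrite("pics/w4.png",np.hstack([cv2.resize(w["img"][150:290,250:390],None,fx=3.2,fy=3.2,interpolation=cv2.INTER_CUBIC),cv2.resize(s["img"][210:280,270:320],None,fx=6.4,fy=6.4,interpolation=cv2.INTER_CUBIC)]))
E
```

```text
[0.55341911 0.0812541  0.02911945] [-0.90470983 -0.19861388 -0.3429921 ] 0.05554536717053427
```

View pics/w4.png

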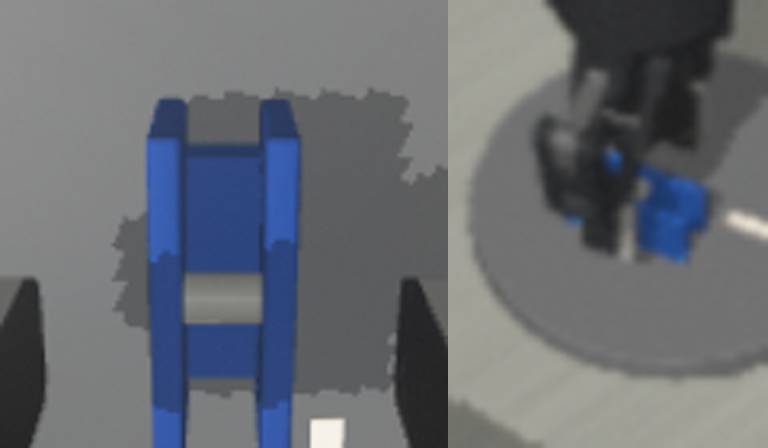

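The fingers straddle the clip evenly (wrist crop columns 40 and 400, clip 150–298). There is no contact force, which confirms the tips are higher than stated. I go 1.4 cm lower and close.

Call:
move_arm(commands=[{"gripper":0.3,"offset":[0,0.5,0.3],"delta_rot":[0,0,0]},{"gripper":0.3,"offset":[0,0.5,0],"delta_rot":[0,0,0]},{"gripper":0.3,"offset":[0,0.4,0],"delta_rot":[0,0,0]},{"gripper":0.3,"offset":[0,0,0],"delta_rot":[0,0,0]}])

```text
time: 4.93
eef_pos: [0.5572, 0.0827, 0.0163]
ee_rot: [0.592, -0.387, 0.387, -0.592]
wrist_force: [-0.4, -1.4, 0.2]
grip_width: 0.0554
```

Call:
move_arm(commands=[{"gripper":-1,"offset":[0,0,0],"delta_rot":[0,0,0]},{"gripper":-1,"offset":[0,0,0],"delta_rot":[0,0,0]},{"gripper":-1,"offset":[0,0,0],"delta_rot":[0,0,0]},{"gripper":-1,"offset":[0,0,0],"delta_rot":[0,0,0]},{"gripper":-1,"offset":[0,0,0],"delta_rot":[0,0,0]}])

```text
time: 5.35
eef_pos: [0.558, 0.0829, 0.0176]
ee_rot: [-0.592, 0.387, -0.387, 0.592]
wrist_force: [0.2, -0.3, 2.2]
grip_width: 0.0211
```

Gripped, width 21 mm. Lifting and carrying to the tray.

Call:
move_arm(commands=[{"gripper":-1,"offset":[0,-1.0,0],"delta_rot":[0,0,0]},{"gripper":-1,"offset":[0,-2.5,0],"delta_rot":[0,0,0]},{"gripper":-1,"offset":[0,-3.5,0],"delta_rot":[0,0,0]},{"gripper":-1,"offset":[0,-3.5,0],"delta_rot":[0,0,0]},{"gripper":-1,"offset":[0,-3.0,0],"delta_rot":[0,0,0]},{"gripper":-1,"offset":[0,-1.5,0],"delta_rot":[0,0,0]},{"gripper":-1,"offset":[0,0,0],"delta_rot":[0,0,0]}])

```text
time: 5.93
eef_pos: [0.5604, 0.0833, 0.1719]
ee_rot: [-0.59, 0.385, -0.389, 0.594]
wrist_force: [0.4, 0.3, -0.3]
grip_width: 0.021
```

Call:
move_arm(commands=[{"gripper":-1,"offset":[-3.1,0,0.13],"delta_rot":[0,0,0]},{"gripper":-1,"offset":[-3.1,0,0.13],"delta_rot":[0,0,0]},{"gripper":-1,"offset":[-3.1,0,0.13],"delta_rot":[0,0,0]},{"gripper":-1,"offset":[-3.1,0,0.13],"delta_rot":[0,0,0]},{"gripper":-1,"offset":[-3.1,0,0.13],"delta_rot":[0,0,0]},{"gripper":-1,"offset":[-3.1,0,0.13],"delta_rot":[0,0,0]},{"gripper":-1,"offset":[-3.1,0,0.13],"delta_rot":[0,0,0]},{"gripper":-1,"offset":[-3.1,0,0.13],"delta_rot":[0,0,0]}])

```text
time: 6.6
eef_pos: [0.4662, 0.3148, 0.1665]
ee_rot: [0.593, -0.387, 0.387, -0.591]
wrist_force: [0.8, -0.1, -0.9]
grip_width: 0.0207
```

Call:
move_arm(commands=[{"gripper":-1,"offset":[0,0,0],"delta_rot":[0,0,0]},{"gripper":-1,"offset":[0,0,0],"delta_rot":[0,0,0]}])

```text
time: 6.77
eef_pos: [0.4657, 0.3163, 0.1667]
ee_rot: [0.593, -0.386, 0.385, -0.593]
wrist_force: [-0.9, -0.0, -0.3]
grip_width: 0.0207
```

```bash
python3 - <<'E'
from h import *
o=manip.get_obs();w=manip.capture("wrist");s=manip.capture("side");c=manip.capture("top")
print(o["eef_pos"],o["wrist_force"],o["grip_width"])
g=cen(w,(45,100,20),(80,255,255),(0,0,640,400));show("side tier",s,cen(s,(45,100,70),(80,255,255),(180,240,310,370)),.122)
cv2.imwrite("pics/w5.png",np.hstack([w["img"][20:400,140:500],s["img"][180:370,150:330].repeat(2,0).repeat(2,1)]))
E
```

```text
[0.46571642 0.31625566 0.16665599] [-0.85077069 -0.02949568 -0.314824  ] 0.020749047745259732
side tier [248.4 315.6] [200, 277, 92, 87, 5210] -> [0.4212 0.3363 0.122 ]
   corners [[0.499, 0.431], [0.58, 0.275], [0.366, 0.228], [0.31, 0.378]]
```

View pics/w5.png

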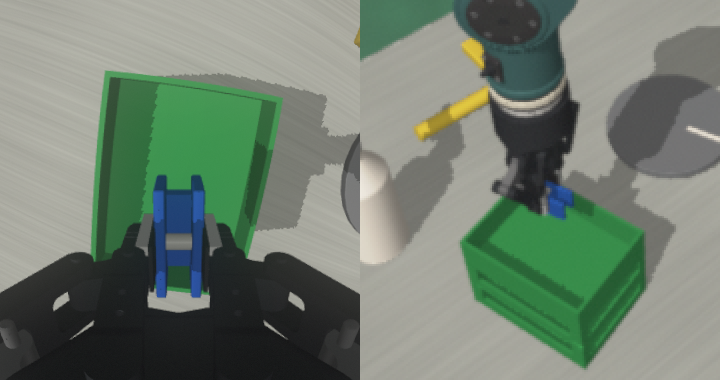

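```bash
python3 - <<'E'
from h import *
o=manip.get_obs();w=manip.capture("wrist")
for p in((245,92),(420,118)): print(np.round(wz(w,o,p,.122),3))
s=manip.capture("side")
for p in((460,242),(645,235),(585,300),(548,178)): print("S",np.round(onz(s,((p[0]-360)/2+150,p[1]/2+180),.122),3))
E
```

```text
[0.523 0.39  0.122]
[0.555 0.276 0.122]
S [0.519 0.393 0.122]
S [0.394 0.237 0.122]
S [0.375 0.335 0.122]
S [0.525 0.271 0.122]
```

The tier's far-edge corners put its centre at about (0.462, 0.311), and the TCP is within 6 mm of that. Lowering and releasing.

Call:
move_arm(commands=[{"gripper":-1,"offset":[0.3,2.5,0],"delta_rot":[0,0,0]},{"gripper":-1,"offset":[0,2.5,0],"delta_rot":[0,0,0]},{"gripper":-1,"offset":[0,2.0,0],"delta_rot":[0,0,0]},{"gripper":-1,"offset":[0,1.0,0],"delta_rot":[0,0,0]},{"gripper":-1,"offset":[0,0.5,0],"delta_rot":[0,0,0]},{"gripper":-1,"offset":[0,0.4,0],"delta_rot":[0,0,0]},{"gripper":-1,"offset":[0,0,0],"delta_rot":[0,0,0]}])

```text
time: 7.6
eef_pos: [0.4693, 0.3112, 0.0782]
ee_rot: [-0.592, 0.387, -0.387, 0.592]
wrist_force: [0.2, 0.1, 0.0]
grip_width: 0.0208
```

Call:
move_arm(commands=[{"gripper":-0.1,"offset":[0,0,0],"delta_rot":[0,0,0]},{"gripper":-0.1,"offset":[0,0,0],"delta_rot":[0,0,0]},{"gripper":-0.1,"offset":[0,0,0],"delta_rot":[0,0,0]},{"gripper":-0.1,"offset":[0,0,0],"delta_rot":[0,0,0]},{"gripper":-0.1,"offset":[0,0,0],"delta_rot":[0,0,0]},{"gripper":-0.1,"offset":[0,0,0],"delta_rot":[0,0,0]}])

```text
time: 8.1
eef_pos: [0.469, 0.3115, 0.0785]
ee_rot: [-0.592, 0.387, -0.387, 0.592]
wrist_force: [0.1, -0.1, -0.5]
grip_width: 0.0384
```

Call:
move_arm(commands=[{"gripper":-0.1,"offset":[0,-2,0],"delta_rot":[0,0,0]},{"gripper":-0.1,"offset":[0,-3,0],"delta_rot":[0,0,0]},{"gripper":-0.1,"offset":[0,-3.5,0],"delta_rot":[0,0,0]},{"gripper":-0.1,"offset":[0,-3.5,0],"delta_rot":[0,0,0]},{"gripper":0.3,"offset":[0,0,0],"delta_rot":[0,0,0]}])

```text
time: 8.52
eef_pos: [0.4726, 0.3145, 0.2049]
ee_rot: [-0.587, 0.385, -0.389, 0.596]
wrist_force: [0.8, 0.6, 0.6]
grip_width: 0.0491
```

```bash
python3 - <<'E'
from h import *
o=manip.get_obs();w=manip.capture("wrist");c=manip.capture("top")
print(o["eef_pos"],np.round(Ro.from_quat(o["ee_rot"]).as_matrix(),3).tolist(),o["grip_width"])
r=cen(w,(100,120,40),(130,255,255),(220,0,420,380));print(r[1],wz(w,o,r[0],.1))
E
```

```text
[0.47259104 0.31450516 0.20487751] [[0.401, 0.01, 0.916], [-0.916, 0.008, 0.401], [-0.003, -1.0, 0.013]] 0.04906630740566944
[ 308  163   26   67 1222] [0.46993776 0.31256452 0.1       ]
```

The clip lies in the tray at (0.470, 0.313), near the tray's centre. Next, over to the handle.

Call:
move_arm(commands=[{"gripper":0.3,"offset":[3.76,0,-0.74],"delta_rot":[0,0,0]},{"gripper":0.3,"offset":[3.76,0,-0.74],"delta_rot":[0,0,0]},{"gripper":0.3,"offset":[3.76,0,-0.74],"delta_rot":[0,0,0]},{"gripper":0.3,"offset":[3.76,0,-0.74],"delta_rot":[0,0,0]},{"gripper":0.3,"offset":[3.76,0,-0.74],"delta_rot":[0,0,0]},{"gripper":0.3,"offset":[3.76,0,-0.74],"delta_rot":[0,0,0]},{"gripper":0.3,"offset":[3.76,0,-0.74],"delta_rot":[0,0,0]},{"gripper":0.3,"offset":[3.76,0,-0.74],"delta_rot":[0,0,0]}])

```text
time: 9.28
eef_pos: [0.534, 0.0101, 0.1966]
ee_rot: [0.593, -0.388, 0.386, -0.591]
wrist_force: [0.4, -0.8, -0.5]
grip_width: 0.0554
```

Call:
move_arm(commands=[{"gripper":0.3,"offset":[3.76,0,-0.74],"delta_rot":[0,0,0]},{"gripper":0.3,"offset":[3.76,0,-0.74],"delta_rot":[0,0,0]},{"gripper":0.3,"offset":[0,0,0],"delta_rot":[0,0.11,0]},{"gripper":0.3,"offset":[0,0,0],"delta_rot":[0,0.11,0]},{"gripper":0.3,"offset":[0,0,0],"delta_rot":[0,0.11,0]},{"gripper":0.3,"offset":[0,0,0],"delta_rot":[0,0.09,0]},{"gripper":0.3,"offset":[0,0,0],"delta_rot":[0,0,0]},{"gripper":0.3,"offset":[0,0,0],"delta_rot":[0,0,0]}])

```text
time: 9.95
eef_pos: [0.5509, -0.0626, 0.1968]
ee_rot: [-0.5, 0.502, -0.5, 0.498]
wrist_force: [0.6, 0.5, -0.2]
grip_width: 0.0551
```

```bash
python3 - <<'E'
from h import *
o=manip.get_obs();w=manip.capture("wrist");cv2.imwrite("pics/w6.png",w["img"])
print(o["eef_pos"],np.round(Ro.from_quat(o["ee_rot"]).as_matrix(),3).tolist(),o["grip_width"])
r=cen(w,(20,120,120),(35,255,255),(150,100,500,380));print(r[0],r[1],wz(w,o,r[0],.095),np.round([wz(w,o,p,.095)[:2] for p in cv2.boxPoints(r[2])],3).tolist())
m=cen(w,(0,150,80),(8,255,255),(300,50,640,330));print(m[0],m[1],wz(w,o,m[0],.092))
E
```

```text
[ 0.55086809 -0.06256925  0.19682396] [[-0.005, -0.003, 1.0], [-1.0, -0.0, -0.005], [0.0, -1.0, -0.003]] 0.05507879882841578
[315.4617737  182.73496432] [305 156  22  50 981] [ 0.55700773 -0.05978076  0.095     ] [[0.58, -0.051], [0.58, -0.069], [0.537, -0.069], [0.537, -0.05]]
[467.98646035 210.91876209] [455 193  25  36 517] [ 0.52828861 -0.20813896  0.092     ]
```

View pics/w6.png

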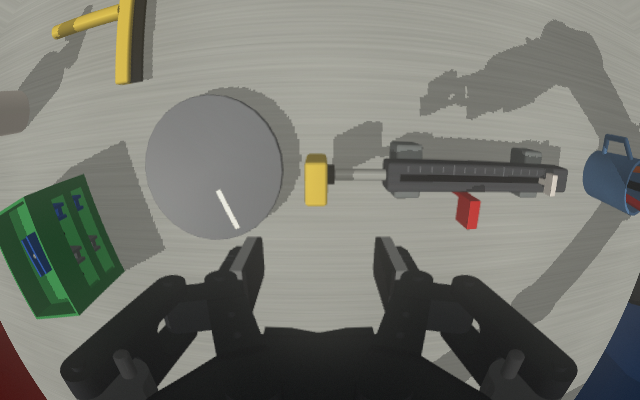

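The wrist view shows the clip in the tray (35,245), the handle (315,182) between the fingers, the marker (468,211) and the pointer (552,184). Descending on the handle.

Call:
move_arm(commands=[{"gripper":0.3,"offset":[-0.26,3.5,0.4],"delta_rot":[0,0,0]},{"gripper":0.3,"offset":[0,3.5,0],"delta_rot":[0,0,0]},{"gripper":0.3,"offset":[0,3.0,0],"delta_rot":[0,0,0]},{"gripper":0.3,"offset":[0,2.5,0],"delta_rot":[0,0,0]},{"gripper":0.3,"offset":[0,1.5,0],"delta_rot":[0,0,0]},{"gripper":0.3,"offset":[0,0.9,0],"delta_rot":[0,0,0]},{"gripper":0.3,"offset":[0,0,0],"delta_rot":[0,0,0]}])

```text
time: 10.58
eef_pos: [0.5544, -0.0599, 0.0471]
ee_rot: [-0.499, 0.503, -0.5, 0.498]
wrist_force: [-1.0, 0.6, -0.1]
grip_width: 0.0554
```

Call:
move_arm(commands=[{"gripper":-1,"offset":[0,0,0],"delta_rot":[0,0,0]},{"gripper":-1,"offset":[0,0,0],"delta_rot":[0,0,0]},{"gripper":-1,"offset":[0,0,0],"delta_rot":[0,0,0]},{"gripper":-1,"offset":[0,0,0],"delta_rot":[0,0,0]},{"gripper":-1,"offset":[0,0,0],"delta_rot":[0,0,0]},{"gripper":-1,"offset":[0,0,0],"delta_rot":[0,0,0]}])

```text
time: 11.08
eef_pos: [0.557, -0.0602, 0.0506]
ee_rot: [0.498, -0.501, 0.502, -0.499]
wrist_force: [-1.1, -0.4, 6.5]
grip_width: 0.0195
```

```bash
python3 - <<'E'
from h import *
c=manip.capture("top");s=manip.capture("side")
show("ptrS",s,cen(s,(0,0,150),(180,60,255),(398,152,414,172)),.088)
show("ptr",c,cen(c,(0,0,130),(180,60,255),(398,220,412,232)),.092)
show("mark",c,cen(c,(0,150,80),(8,255,255),(355,215,390,250)),.092)
E
```

```text
ptrS [405.3 159.1] [398, 152, 16, 15, 103] -> [ 0.558  -0.3309  0.088 ]
   corners [[0.574, -0.308], [0.564, -0.373], [0.533, -0.353], [0.543, -0.29]]
ptr [405.5 225. ] [405, 222, 2, 7, 14] -> [ 0.5557 -0.3191  0.092 ]
   corners [[0.565, -0.318], [0.565, -0.321], [0.546, -0.32], [0.546, -0.317]]
mark [373.4 236. ] [372, 232, 4, 9, 32] -> [ 0.5234 -0.2147  0.092 ]
   corners [[0.536, -0.211], [0.536, -0.22], [0.51, -0.219], [0.511, -0.21]]
```

Gripped (19.5 mm). The needed pull is about 0.104 m. I pull 0.10 m, then compare.

Call:
move_arm(commands=[{"gripper":-1,"offset":[-0.6,0,0],"delta_rot":[0,0,0]},{"gripper":-1,"offset":[-1.4,0,0],"delta_rot":[0,0,0]},{"gripper":-1,"offset":[-1.6,0,0],"delta_rot":[0,0,0]},{"gripper":-1,"offset":[-1.6,0,0],"delta_rot":[0,0,0]},{"gripper":-1,"offset":[-1.6,0,0],"delta_rot":[0,0,0]},{"gripper":-1,"offset":[-1.6,0,0],"delta_rot":[0,0,0]},{"gripper":-1,"offset":[-1.2,0,0],"delta_rot":[0,0,0]},{"gripper":-1,"offset":[-0.4,0,0],"delta_rot":[0,0,0]}])

```text
time: 11.85
eef_pos: [0.5571, 0.0381, 0.0505]
ee_rot: [0.499, -0.501, 0.503, -0.498]
wrist_force: [-1.5, -9.0, 7.4]
grip_width: 0.019
```

Call:
move_arm(commands=[{"gripper":-1,"offset":[0,0,0],"delta_rot":[0,0,0]},{"gripper":-1,"offset":[0,0,0],"delta_rot":[0,0,0]}])

```text
time: 12.02
eef_pos: [0.5572, 0.0362, 0.0505]
ee_rot: [0.499, -0.501, 0.503, -0.497]
wrist_force: [-0.2, -8.2, 6.8]
grip_width: 0.0192
```

```bash
python3 - <<'E'
from h import *
o=manip.get_obs();w=manip.capture("wrist");c=manip.capture("top");s=manip.capture("side")
print(o["eef_pos"],o["wrist_force"],o["grip_width"])
show("ptr",c,cen(c,(0,0,130),(180,60,255),(362,218,392,232)),.092)
show("mark",c,cen(c,(0,150,80),(8,255,255),(355,215,390,250)),.092)
show("ptrS",s,cen(s,(0,0,150),(180,60,255),(368,166,392,186)),.088)
m=cen(w,(0,150,80),(8,255,255),(330,50,600,330));print(m[1] if m else None)
cv2.imwrite("pics/w7.png",np.vstack([np.hstack([cv2.resize(c["img"][210:250,350:400],None,fx=8,fy=8,interpolation=cv2.INTER_CUBIC),cv2.resize(s["img"][155:205,355:405],None,fx=6.4,fy=6.4,interpolation=cv2.INTER_CUBIC)]),cv2.copyMakeBorder(w["img"][100:300,250:640],0,0,0,330,0)]))
E
```

```text
[0.55715481 0.03616376 0.0505325 ] [-0.21726303 -8.19952453  6.83410824] 0.01916661062029033
ptr [375.6 226.2] [375, 223, 3, 7, 15] -> [ 0.5545 -0.2229  0.092 ]
   corners [[0.546, -0.221], [0.565, -0.221], [0.565, -0.228], [0.545, -0.227]]
mark [373.4 236. ] [372, 232, 4, 9, 32] -> [ 0.5234 -0.2147  0.092 ]
   corners [[0.536, -0.211], [0.536, -0.22], [0.51, -0.219], [0.511, -0.21]]
ptrS [378.9 174.9] [368, 166, 24, 19, 190] -> [ 0.5623 -0.2227  0.088 ]
   corners [[0.581, -0.184], [0.57, -0.279], [0.535, -0.26], [0.546, -0.167]]
None
```

View pics/w7.png

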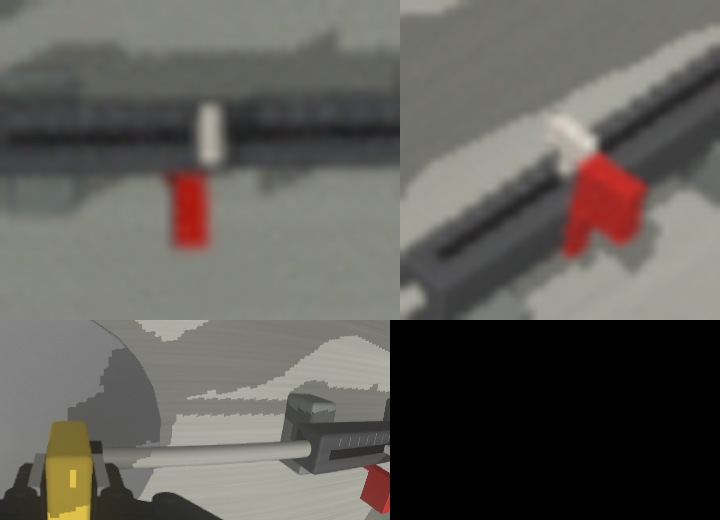

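The top crop has the pointer at column 211 and the marker at 190 (8x zoom), so it is about 8 mm short. The rod has followed the hand. Pulling 8 mm more.

Call:
move_arm(commands=[{"gripper":-1,"offset":[-0.3,0,0],"delta_rot":[0,0,0]},{"gripper":-1,"offset":[-0.3,0,0],"delta_rot":[0,0,0]},{"gripper":-1,"offset":[-0.2,0,0],"delta_rot":[0,0,0]},{"gripper":-1,"offset":[0,0,0],"delta_rot":[0,0,0]},{"gripper":-1,"offset":[0,0,0],"delta_rot":[0,0,0]},{"gripper":-1,"offset":[0,0,0],"delta_rot":[0,0,0]},{"gripper":-1,"offset":[0,0,0],"delta_rot":[0,0,0]},{"gripper":-1,"offset":[0,0,0],"delta_rot":[0,0,0]}])

```text
time: 12.83
eef_pos: [0.5572, 0.0432, 0.0505]
ee_rot: [0.499, -0.501, 0.504, -0.497]
wrist_force: [-0.5, -7.7, 8.1]
grip_width: 0.0191
```

```bash
python3 - <<'E'
from h import *
o=manip.get_obs();c=manip.capture("top");w=manip.capture("wrist")
print(o["eef_pos"],o["wrist_force"],o["grip_width"])
im=c["img"].astype(float)
def sub(a,box):
    x0,y0,x1,y1=box;a=a[y0:y1,x0:x1];a=np.clip(a-np.median(a)-15,0,None);Y,X=np.mgrid[y0:y1,x0:x1];return (a*X).sum()/a.sum(),(a*Y).sum()/a.sum()
red=im[...,2]-im[...,1]; wh=im.min(2)
p=sub(wh,(362,223,388,230));m=sub(red,(362,233,388,243))
print(p,m,onz(c,p,.092),onz(c,m,.092))
a=cv2.resize(c["img"][210:250,350:400],None,fx=8,fy=8,interpolation=cv2.INTER_CUBIC)
cv2.imwrite("pics/w8.png",np.hstack([a,cv2.resize(c["img"][220:300,170:250],(320,320),interpolation=cv2.INTER_CUBIC)]))
E
```

```text
[0.55717693 0.04316821 0.05053466] [-0.50116664 -7.67004257  8.13421824] 0.0191202581734376
(np.float64(373.6314265025344), np.float64(226.08399710354814)) (np.float64(373.40723737510126), np.float64(236.46286794490953)) [ 0.55502117 -0.2165668   0.092     ] [ 0.52177442 -0.21466977  0.092     ]
```

View pics/w8.png

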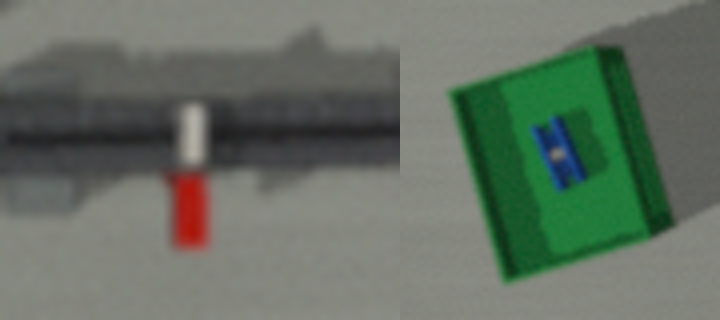

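The pointer and marker now line up (columns 192 and 190, about 2 mm off), and the clip lies in the middle of the tray. One last 1 mm nudge, then hold and hand in.

Call:
move_arm(commands=[{"gripper":-1,"offset":[-0.1,0,0],"delta_rot":[0,0,0]},{"gripper":-1,"offset":[0,0,0],"delta_rot":[0,0,0]},{"gripper":-1,"offset":[0,0,0],"delta_rot":[0,0,0]},{"gripper":-1,"offset":[0,0,0],"delta_rot":[0,0,0]},{"gripper":-1,"offset":[0,0,0],"delta_rot":[0,0,0]},{"gripper":-1,"offset":[0,0,0],"delta_rot":[0,0,0]},{"gripper":-1,"offset":[0,0,0],"delta_rot":[0,0,0]},{"gripper":-1,"offset":[0,0,0],"delta_rot":[0,0,0]}])

```text
time: 13.6
eef_pos: [0.5572, 0.0441, 0.0505]
ee_rot: [0.499, -0.501, 0.504, -0.497]
wrist_force: [-0.8, -8.6, 7.9]
grip_width: 0.0191
```

```bash
python3 - <<'E'
from h import *
o=manip.get_obs();print(o["eef_pos"],o["wrist_force"],o["grip_width"])
print(manip.job_done())
E
```

```text
[0.55719359 0.04405166 0.05054132] [-0.84076979 -8.64555565  7.91714915] 0.019057479208646005
the job is handed in; nothing more can be done
None
```

The clip is back in the top green tier, and the gauge rod is pulled out and still held with its pointer at the red marker. The job was handed in at about 13.6 s; the hand-in gave no verdict.

- **Clip:** the first grasp closed on nothing. In the pictures the fingertips sat about 44 mm farther back than the tool description says. I re-centred, went lower and gripped it at 21 mm. The last top view shows it lying near the middle of the tray.
- **Rod:** I gripped the yellow handle at 19 mm and pulled in steps, about 104 mm in all. The last measurement put the pointer about 2 mm short of the marker. I then pulled 1 mm more and did not measure the pointer again.
- **Hold:** just before hand-in the hand was steady, with about 8.6 N of spring pull at the wrist. It also read about 8 N upward, most likely the fingertips resting on the rod.
- **Other things:** the marker's reading did not change through the pull. I saw no contact with the bottle, mug or squeegee, but did not measure them afterwards.

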